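Spread the sanding blocks in the rinse basket and shut its lid

TASK

The used sanding blocks and the whetstone lie in a heap in the wire rinse basket. Spread all five out evenly over the basket floor in a single layer, each lying flat on a broad face and with clear space round it, touching neither another block nor the cup, so that the rinse reaches every side; leave the cup standing in its place and do not disturb the things on the stool. Then lower the wire lid gently, without letting it slam, until it is fully shut, so that the cork cannot float out.

Things in the scene. Friction and masses are not known exactly. Their poses are not given: they have to be found in the camera images.
- basket: fixed stainless wire basket on the stool; inside 250 mm in its own x (away from the robot) by 330 mm in its own y, 52 mm deep. Origin: centre of its underside, on the stool. Wire floor top 10 mm, rim 62 mm above the origin; walls 6 mm thick outside the inner size. Lid hinged along its far (+x) rim
- lid (a joint): angle of the wire lid, rad: 0 fully shut, grows as it opens, stop at 1.21, where it still leans over the back of the basket. Stiff hinge: the lid stays where it is left; shut it by pushing its outer (upper) face near the front edge, some 4 N. Lid 256 mm from hinge to front edge, 336 mm wide, 6 mm thick; a thumb tab 70 mm wide stands 12 mm out from its front edge
- lid_edge (a point): middle of the lid's front edge, on its outer (upper) face; moves with the lid
- lid_hinge (a point): middle of the lid's hinge axis (the axis runs along the basket's y), 128 mm behind the basket's centre and 64 mm above its origin
- whetstone: two-tone (brown on grey) whetstone, 42 (x) x 120 (y) x 24 mm (z), 0.38 kg. Origin: centre of its underside
- cork_a: brown cork sanding block, 48 (x) x 78 (y) x 28 mm (z). Origin: centre of its underside
- cork_b: brown cork sanding block like cork_a, 48 (x) x 78 (y) x 28 mm (z). Origin: centre of its underside
- rubber_a: black rubber sanding block, 44 (x) x 103 (y) x 37 mm (z), flat base, top bevelled at the ends. Origin: centre of its flat base
- rubber_b: black rubber sanding block like rubber_a, 44 (x) x 103 (y) x 37 mm (z). Origin: centre of its flat base
- rinse_cup: small white cup, red inside, standing in the front half of the basket, 62 mm across the rim, 48 mm high; stays where it is. Origin: centre of its underside
- tin_yellow: lacquer tin with yellow label, 76 mm across, 80 mm high, on an end of the stool; leave alone. Origin: centre of its underside
- tin_red: lacquer tin with red label, 67 mm across, 64 mm high, on an end of the stool; leave alone. Origin: centre of its underside
- cup_black: black cup, 72 mm across, 60 mm high, on an end of the stool; leave alone. Origin: centre of its underside
- oil_bottle: white bottle with blue cap, 44 mm across, 122 mm high, on an end of the stool; leave alone. Origin: centre of its underside
- charcoal: black polishing charcoal stick, 19 x 55 x 16 mm, at the near left corner of the stool; leave alone. Origin: centre of its underside
- grit_fold: folded brown abrasive, 65 x 42 x 33 mm, at the near right corner of the stool; leave alone. Origin: centre of its underside

How it is judged (in metres and radians):
On the way, in this order (a step that is already met when the one before it is completed fails the run):
1. with the lid still open, all five blocks lie flat in one spread-out layer on the basket floor (((angle between whetstone's own z axis and vertical below 0.12 rad and z of whetstone in the frame of basket below 0.017 m) or (angle between whetstone's own z axis and vertical above 3.02 rad and z of whetstone in the frame of basket below 0.041 m)) and x of whetstone in the frame of basket between -0.125 and 0.125 m and y of whetstone in the frame of basket between -0.165 and 0.165 m and linear speed of each of whetstone, cork_a, cork_b, rubber_a, rubber_b below 0.03 m/s and contact force between each of whetstone, cork_a, cork_b, rubber_a, rubber_b and rinse_cup below 0.05 N and ((angle between cork_a's own z axis and vertical below 0.12 rad and z of cork_a in the frame of basket below 0.017 m) or (angle between cork_a's own z axis and vertical above 3.02 rad and z of cork_a in the frame of basket below 0.045 m)) and x of cork_a in the frame of basket between -0.125 and 0.125 m and y of cork_a in the frame of basket between -0.165 and 0.165 m and ((angle between cork_b's own z axis and vertical below 0.12 rad and z of cork_b in the frame of basket below 0.017 m) or (angle between cork_b's own z axis and vertical above 3.02 rad and z of cork_b in the frame of basket below 0.045 m)) and x of cork_b in the frame of basket between -0.125 and 0.125 m and y of cork_b in the frame of basket between -0.165 and 0.165 m and ((angle between rubber_a's own z axis and vertical below 0.12 rad and z of rubber_a in the frame of basket below 0.017 m) or (angle between rubber_a's own z axis and vertical above 3.02 rad and z of rubber_a in the frame of basket below 0.054 m)) and x of rubber_a in the frame of basket between -0.125 and 0.125 m and y of rubber_a in the frame of basket between -0.165 and 0.165 m and ((angle between rubber_b's own z axis and vertical below 0.12 rad and z of rubber_b in the frame of basket below 0.017 m) or (angle between rubber_b's own z axis and vertical above 3.02 rad and z of rubber_b in the frame of basket below 0.054 m)) and x of rubber_b in the frame of basket between -0.125 and 0.125 m and y of rubber_b in the frame of basket between -0.165 and 0.165 m and horizontal distance between whetstone and cork_a above 0.07 m and contact force between whetstone and cork_a below 0.05 N and horizontal distance between each of whetstone, cork_a and cork_b above 0.07 m and contact force between each of whetstone, cork_a and cork_b below 0.05 N and horizontal distance between each of whetstone, cork_a, cork_b and rubber_a above 0.07 m and contact force between each of whetstone, cork_a, cork_b and rubber_a below 0.05 N and horizontal distance between each of whetstone, cork_a, cork_b, rubber_a and rubber_b above 0.07 m and contact force between each of whetstone, cork_a, cork_b, rubber_a and rubber_b below 0.05 N and value of joint lid above 0.8 rad), for 0.2 s.
2. the lid is fully shut (value of joint lid below 0.04 rad), for 0.2 s.
At the end, for the whole second after the job is handed in: Lid shut (under 0.04 rad). Each of the five blocks lies at rest inside the basket on a broad face (tilt under 7 deg, at most 7 mm off the floor), touching no other block nor the cup; any two block centres are over 70 mm apart. The cup stands upright (((angle between whetstone's own z axis and vertical below 0.12 rad and z of whetstone in the frame of basket below 0.017 m) or (angle between whetstone's own z axis and vertical above 3.02 rad and z of whetstone in the frame of basket below 0.041 m)) and x of whetstone in the frame of basket between -0.125 and 0.125 m and y of whetstone in the frame of basket between -0.165 and 0.165 m and linear speed of each of whetstone, cork_a, cork_b, rubber_a, rubber_b below 0.03 m/s and contact force between each of whetstone, cork_a, cork_b, rubber_a, rubber_b and rinse_cup below 0.05 N and ((angle between cork_a's own z axis and vertical below 0.12 rad and z of cork_a in the frame of basket below 0.017 m) or (angle between cork_a's own z axis and vertical above 3.02 rad and z of cork_a in the frame of basket below 0.045 m)) and x of cork_a in the frame of basket between -0.125 and 0.125 m and y of cork_a in the frame of basket between -0.165 and 0.165 m and ((angle between cork_b's own z axis and vertical below 0.12 rad and z of cork_b in the frame of basket below 0.017 m) or (angle between cork_b's own z axis and vertical above 3.02 rad and z of cork_b in the frame of basket below 0.045 m)) and x of cork_b in the frame of basket between -0.125 and 0.125 m and y of cork_b in the frame of basket between -0.165 and 0.165 m and ((angle between rubber_a's own z axis and vertical below 0.12 rad and z of rubber_a in the frame of basket below 0.017 m) or (angle between rubber_a's own z axis and vertical above 3.02 rad and z of rubber_a in the frame of basket below 0.054 m)) and x of rubber_a in the frame of basket between -0.125 and 0.125 m and y of rubber_a in the frame of basket between -0.165 and 0.165 m and ((angle between rubber_b's own z axis and vertical below 0.12 rad and z of rubber_b in the frame of basket below 0.017 m) or (angle between rubber_b's own z axis and vertical above 3.02 rad and z of rubber_b in the frame of basket below 0.054 m)) and x of rubber_b in the frame of basket between -0.125 and 0.125 m and y of rubber_b in the frame of basket between -0.165 and 0.165 m and horizontal distance between whetstone and cork_a above 0.07 m and contact force between whetstone and cork_a below 0.05 N and horizontal distance between each of whetstone, cork_a and cork_b above 0.07 m and contact force between each of whetstone, cork_a and cork_b below 0.05 N and horizontal distance between each of whetstone, cork_a, cork_b and rubber_a above 0.07 m and contact force between each of whetstone, cork_a, cork_b and rubber_a below 0.05 N and horizontal distance between each of whetstone, cork_a, cork_b, rubber_a and rubber_b above 0.07 m and contact force between each of whetstone, cork_a, cork_b, rubber_a and rubber_b below 0.05 N and value of joint lid below 0.04 rad and angle between rinse_cup's own z axis and vertical below 0.15 rad).
It fails at once if the cup in the basket is shifted more than 30 mm or tipped (distance of rinse_cup from where it was at the start of the episode above 0.03 m or angle between rinse_cup's own z axis and vertical above 0.5 rad).
It fails at once if the lid is slammed (falls or is pushed shut faster than 2.5 rad/s) (velocity of joint lid below -2.5 rad/s).
It fails at once if a thing on the ends of the stool is shifted more than 30 mm (distance of any of tin_yellow, tin_red, cup_black, oil_bottle, charcoal, grit_fold from where it was at the start of the episode above 0.03 m).
It also fails if it takes over 72 s, if anything falls off the work surface, if the arm or the gripper's body presses on something with over 40 N, if the wrist force passes 120 N, or if a joint passes its speed limit or range.

ROBOT

A 6-joint arm with a two-finger parallel gripper is mounted at the origin on a cart in front of the work surface, level with it; the furniture and walls round the work are solid. World frame = base frame: x ahead of the robot, y to its left, z up, the work surface at z = 0. Lengths are in mm, angles in rad, forces in N, time in s.
With the tool pointing down it reaches from about 275 to 825 mm from the base axis. Payload 5.2 kg.
Tool frame: the origin (TCP) lies at the very end of the fingers, on their centre line; the grasp point (between the pads) lies 19 mm behind it; z points along the fingers, y is the direction in which the jaws open and shut (so a half turn about z gives the same grasp; the last joint's range is limited). The gripper opens to 93 mm and grips with 3 to 60 N. Pads are 15 mm wide; open, the fingers measure 128 mm over their backs; the gripper's body (75 mm by 188 mm) begins 65 mm behind the grasp point.
Start: joints at [-0.925, 0.259, 1.535, -0, 1.348, -0.203], TCP at [412.785, -363.474, 218.653] pointing down, gripper open.
Joint ranges: [-3.14, 3.14], [-0.91, 2.08], [0.19, 2.58], [-1.22, 4.36], [0.22, 2.71], [-3.12, 3.12]. Speed limits (rad/s): [2.57, 2.57, 3.14, 3.14, 3.14, 3.14].

INTERFACE

Orientations are given as [roll, pitch, yaw] about the fixed x, y, z axes, in that order (R = Rz(yaw) Ry(pitch) Rx(roll)).
In Python, from bench import robot gives the robot as it stands. The module is installed in compiled form; this text tells all that it offers. Calls block until the motion is done:
- robot.move_ptp(position, orientation): joint-space move of the TCP to a pose.
- robot.move_linear(position, ori=None, speed=150, f_stop=None): straight line of the TCP; ori=None keeps the orientation; speed is the mean speed in mm/s. With f_stop (N) it stops when the force on the tool has changed by that much, and returns True; else False.
- robot.move_j(angles): joint-space move.
- robot.move_gripper(opening): opening from 0.0 (shut) to 1.0 (fully open); the grip force is fixed at half the most; returns when the fingers have stopped.
- robot.sleep(seconds).
- robot.inverse_kinematics(position, orientation): joint angles nearest the present ones, or None.
- robot.get_image(name): name is "scene" or "top" or "wrist"; returns a dict with "img" (400x640x3 uint8, blue, green, red), "fovy" (degrees; the focal length in pixels is half the picture's height over the tangent of half this angle, whatever the lens; pixels are square), "cx", "cy" (the principal point, pixels), "k1" (the pictures are not rectified: a ray, as slopes to the right and down, at radius r is drawn at 1 + k1 r^2 times it, then the intrinsics apply), "eye" and "orientation" of the camera in the world. Camera axes: x right, y down, z forward; pixel columns grow to the right and rows downward; lengths in mm; the calibration is good to about 2 mm. A picture is of the moment at which its call begins. There is no depth.
A pose or a line that the arm cannot do raises robot.MotionError and nothing moves.
- robot.hand_in(): hands the job in, once; it reports no verdict.
Readings, each from a call of its own:
- robot.current_t(): time.
- robot.current_qpos(): joint angles.
- robot.current_joint_vel(): joint speeds.
- robot.current_joint_efforts(): joint torques, N m.
- robot.current_tcp_pos(): TCP position.
- robot.current_eef_rot(): TCP orientation.
- robot.current_contact_force(): force on the tool from outside, world axes, zero at the start.
- robot.current_ft_torque(): the same for the moment, N m.
- robot.current_gripper_width(): opening from 0.0 (shut) to 1.0 (fully open).
Only numpy, scipy, OpenCV 4.12 (cv2) and the standard library are available. Lean on these libraries where they do the work, as an engineer would, in place of code of your own. Each camera call takes 0.05 s, during which the arm holds its last target.

## Working session

There is one attempt and no reset: what is moved stays moved. The work goes in short steps, each a Python script; the robot and the scene stay as the last script left them, time stands still between calls to the robot, and variables do not carry over. Pictures are saved under pics/ and viewed, and the job is handed in when it is done.

```bash
mkdir -p pics; ls; python3 - <<'E'
from bench import robot
import cv2
print(robot.current_t())
for n in ["scene","top","wrist"]:
    d=robot.get_image(n); cv2.imwrite(f"pics/a_{n}.png",d["img"])
    print(n,{k:v for k,v in d.items() if k!="img"})
print(robot.current_t(),robot.current_eef_rot())
E
```

```text
pics
0.0
scene {'fovy': 56.56252419141787, 'cx': 319.76022459766483, 'cy': 194.27580074551332, 'k1': 0.011332448808616082, 'eye': array([-82.42150006, 399.50996078, 469.02222236]), 'orientation': array([-2.04666623,  0.00390306, -2.05857049])}
top {'fovy': 42.604626745837315, 'cx': 317.4589087104884, 'cy': 199.50819091785448, 'k1': -0.10183146577895344, 'eye': array([ 412.04918855,   39.41471694, 1208.36828385]), 'orientation': array([-2.99887471,  0.00540886, -1.56274546])}
wrist {'fovy': 65.7657028067024, 'cx': 323.99312645060303, 'cy': 197.55683858660234, 'k1': -0.05787028476208992, 'eye': array([ 456.81307877, -313.34666363,  384.2055456 ]), 'orientation': array([ 2.89656322e+00,  2.40343208e-03, -7.21818606e-01])}
0.15 [-3.14026071e+00 -2.81138151e-04  8.48788535e-01]
```

View pics/a_scene.png

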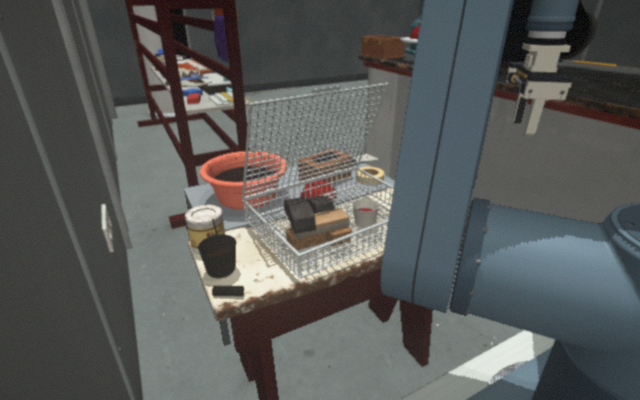

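View pics/a_top.png

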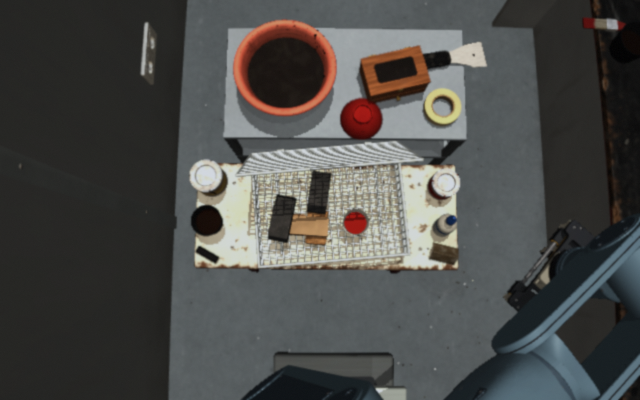

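View pics/a_wrist.png

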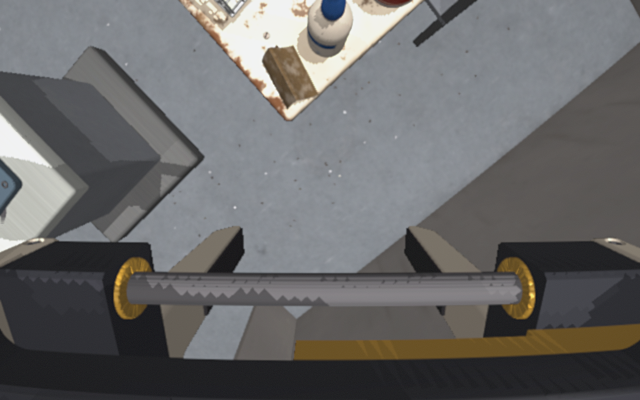

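The scene view shows the open lid and a heap of blocks near (320,220). In the top view the basket spans about (250,170)-(405,265), with the cup at (355,222). Next I'll write the helpers and zoom in.

```bash
cat > h.py <<'E'
import numpy as np, cv2
from bench import robot
from scipy.spatial.transform import Rotation as R
def cam(n,save=None):
    d=robot.get_image(n)
    if save: cv2.imwrite(f"pics/{save}.png",d["img"])
    return d
def K(d):
    f=200/np.tan(np.radians(d["fovy"])/2); return f
def ray(d,u,v):
    f=K(d); q=np.array([(u-d["cx"])/f,(v-d["cy"])/f]); p=q.copy()
    for _ in range(20): p=q/(1+d["k1"]*(p@p))
    r=R.from_euler("xyz",d["orientation"]).as_matrix()@np.array([p[0],p[1],1])
    return np.array(d["eye"]),r
def onplane(d,u,v,z):
    e,r=ray(d,u,v); return (e+r*(z-e[2])/r[2])[:2]
def proj(d,P):
    c=R.from_euler("xyz",d["orientation"]).as_matrix().T@(np.array(P,float)-d["eye"])
    p=c[:2]/c[2]; p=p*(1+d["k1"]*(p@p)); return K(d)*p+[d["cx"],d["cy"]]
def crop(img,x0,y0,x1,y1,s,name):
    cv2.imwrite(f"pics/{name}.png",cv2.resize(img[y0:y1,x0:x1],None,fx=s,fy=s,interpolation=cv2.INTER_CUBIC))
def save(d,n):
    import pickle; pickle.dump(d,open(n+".pkl","wb"))
def load(n):
    import pickle; return pickle.load(open(n+".pkl","rb"))
E
python3 - <<'E'
from h import *
d=cam("top"); save(d,"top0"); crop(d["img"],180,130,480,280,2.66,"b_top")
s=cam("scene"); save(s,"scene0"); crop(s["img"],180,80,400,310,2.5,"b_scene")
for p in [(250,170),(402,165),(408,257),(259,266)]: print(p,onplane(d,*p,62))
print(onplane(d,355,222,48))
E
```

```text
(250, 170) [643.67020783 201.51897329]
(402, 165) [ 657.80387946 -145.6310123 ]
(408, 257) [ 448.67518764 -156.00197402]
(259, 266) [426.33588346 175.79268978]
[527.72946185 -38.67647091]
```

View pics/b_top.png

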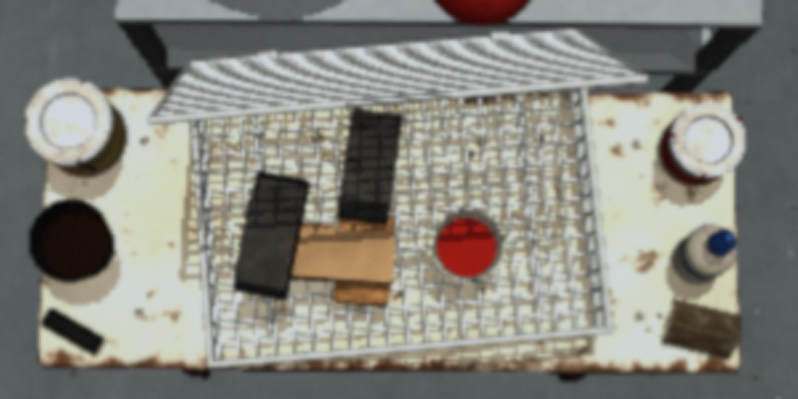

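View pics/b_scene.png

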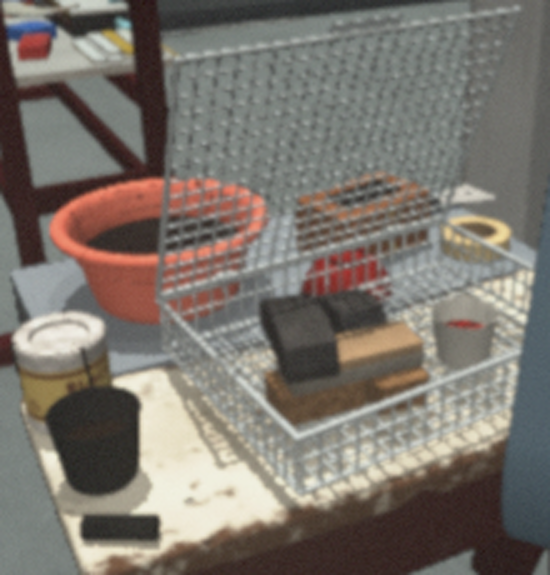

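```bash
python3 - <<'E'
from h import *
robot.move_ptp([450,20,230],[np.pi,0,0.067])
print(robot.current_t(),robot.current_qpos())
d=cam("wrist","c_w"); save(d,"w0"); print(d["eye"],d["orientation"])
cv2.imwrite("pics/c_w2.png",cv2.resize(d["img"],(800,500),interpolation=cv2.INTER_CUBIC))
s=cam("scene"); crop(s["img"],180,80,400,310,2.5,"c_scene")
E
```

```text
1.6833 [-2.04913497e-01  6.86821333e-02  1.73764892e+00 -2.96322439e-04
  1.33490902e+00  1.29879144e+00]
[517.11631216  23.38095846 396.34246474] [ 2.89539037e+00  1.49186240e-03 -1.50349365e+00]
```

View pics/c_w2.png

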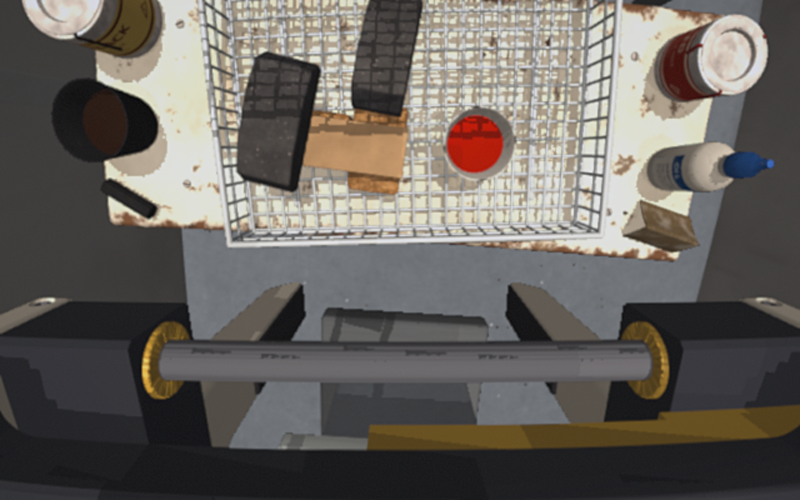

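The wrist view covers most of the heap and the basket front. The rubber block at about (277,120) lies on top of the tan piece at (355,145), and the second rubber is at (388,55). I'll zoom in for detail.

```bash
python3 - <<'E'
from h import *
d=load("w0"); crop(d["img"],150,0,350,200,4,"c_z1"); 
im=cv2.imread("pics/c_z1.png"); cv2.imwrite("pics/c_z1.png",im[:800,:800][:600])
crop(d["img"],140,140,540,210,2,"c_z3")
E
```

```text
(no output)
```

View pics/c_z1.png

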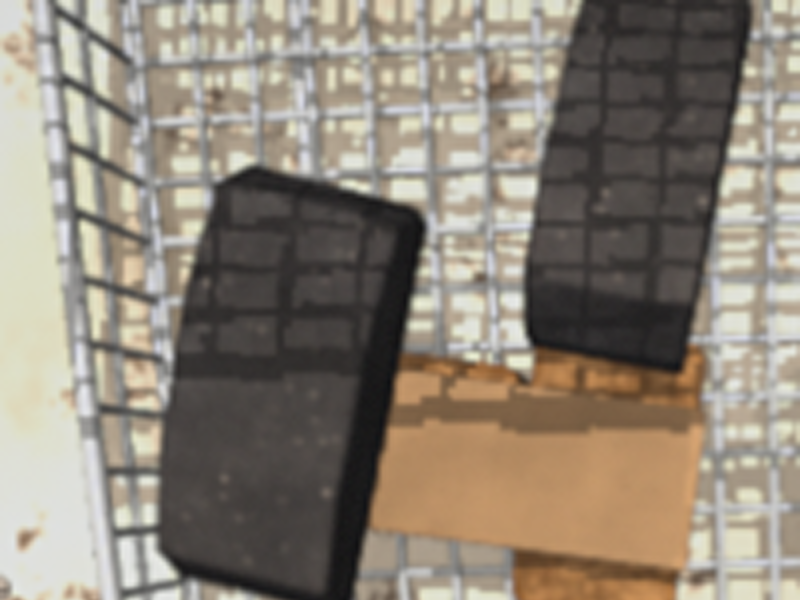

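View pics/c_z3.png

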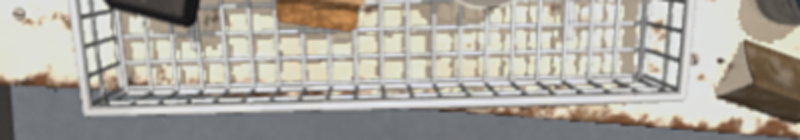

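View pics/c_scene.png

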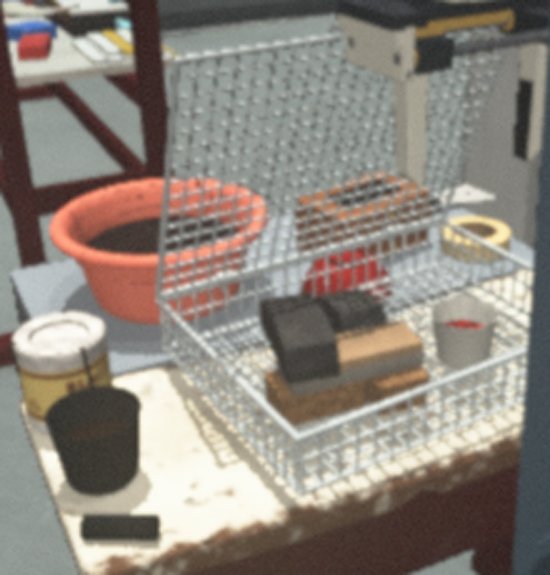

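```bash
python3 - <<'E'
from h import *
d=load("w0")
print("rim FL,FR",onplane(d,184,196,62),onplane(d,483.5,189,62))
t=load("top0")
for n,(u,v) in dict(FL=(180+211/2.66,130+364/2.66),FR=(180+608/2.66,130+329/2.66),BR=(180+585/2.66,130+88/2.66)).items(): print(n,onplane(t,u,v,62))
# dark mask
hsv=cv2.cvtColor(d["img"],cv2.COLOR_BGR2HSV)
m=(hsv[...,2]<85)&(hsv[...,1]<110); m[:, :185]=0; m[:,345:]=0; m[165:]=0
m=cv2.morphologyEx(m.astype(np.uint8),cv2.MORPH_OPEN,np.ones((5,5)))
m=cv2.morphologyEx(m,cv2.MORPH_CLOSE,np.ones((5,5)))
n,l,st,c=cv2.connectedComponentsWithStats(m)
for i in range(1,n):
    if st[i,4]<800: continue
    cs,_=cv2.findContours((l==i).astype(np.uint8),0,2); k=max(cs,key=cv2.contourArea)
    print(st[i],c[i]); 
    for z in (47,75,99):
        P=np.array([onplane(d,*p[0],z) for p in k],np.float32); print(z,cv2.minAreaRect(P))
r=(hsv[...,1]>180)&(hsv[...,2]>90)&((hsv[...,0]<6)|(hsv[...,0]>174)); r[:,:340]=0; r[:,450:]=0
y,x=np.nonzero(r); print("red",x.mean(),y.mean(),x.min(),x.max(),y.min(),y.max(), onplane(d,(x.min()+x.max())/2,(y.min()+y.max())/2,46), onplane(d,x.min(),y.mean(),46),onplane(d,x.max(),y.mean(),46))
E
```

```text
rim FL,FR [424.38461309 175.82070445] [ 455.26300858 -159.91318687]
FL [424.47996242 175.03168318]
FR [ 456.05677351 -157.38111037]
BR [ 662.23741959 -140.94330016]
[ 281    0   57   93 3530] [308.94674221  42.50226629]
47 ((594.6510620117188, 46.354209899902344), (46.12257385253906, 94.8179931640625), 82.34942626953125)
75 ((588.4365234375, 44.51288604736328), (42.425819396972656, 87.21826934814453), 82.34944152832031)
99 ((583.10986328125, 42.93463134765625), (39.25718307495117, 80.70420837402344), 82.34943389892578)
[ 190   42   66  111 5470] [220.95996344  96.1904936 ]
47 ((533.5889892578125, 138.95944213867188), (60.3073616027832, 110.83975219726562), 79.12047576904297)
75 ((532.2686767578125, 129.69577026367188), (55.47370147705078, 101.95586395263672), 79.1204605102539)
99 ((531.1369018554688, 121.7554931640625), (51.33055877685547, 94.34114074707031), 79.12046813964844)
red 379.6146373056995 114.76943005181347 358 401 93 137 [526.81684226 -36.6528662 ] [525.3651661  -12.99707964] [528.81845593 -60.34789265]
```

```bash
cat >> h.py <<'E'
BC=np.array([570.0,20.0]); BY=0.092
def b2w(x,y):
    c,s=np.cos(BY),np.sin(BY); return BC+[c*x-s*y, s*x+c*y]
def w2b(p):
    c,s=np.cos(BY),np.sin(BY); q=np.array(p[:2])-BC; return np.array([c*q[0]+s*q[1],-s*q[0]+c*q[1]])
def overlay(d,im):
    def L(a,b,col):
        for t in np.linspace(0,1,60):
            u,v=proj(d,np.array(a)*(1-t)+np.array(b)*t)
            if 0<=u<640 and 0<=v<400: im[int(v),int(u)]=col
    W=lambda x,y,z:[*b2w(x,y),z]
    for z,h,k,col in((62,131,171,(0,0,255)),(10,125,165,(0,255,0))):
        q=[(-h,-k),(h,-k),(h,k),(-h,k)]
        for i in range(4): L(W(*q[i],z),W(*q[(i+1)%4],z),col)
    a=1.21;x=128-256*np.cos(a);z=64+256*np.sin(a)
    L(W(x,-168,z),W(x,168,z),(255,0,255)); L(W(128,168,64),W(x,168,z),(255,0,255)); L(W(128,-168,64),W(x,-168,z),(255,0,255))
    L(W(128,-168,64),W(128,168,64),(255,0,255))
    return im
E
python3 - <<'E'
from h import *
for n,(a,b,c,e,s) in dict(top0=(220,130,440,280,3.6),scene0=(180,70,410,310,2.5),w0=(120,0,560,220,1.8)).items():
    d=load(n); crop(overlay(d,d["img"].copy()),a,b,c,e,s,"o_"+n)
E
```

```text
(no output)
```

View pics/o_top0.png

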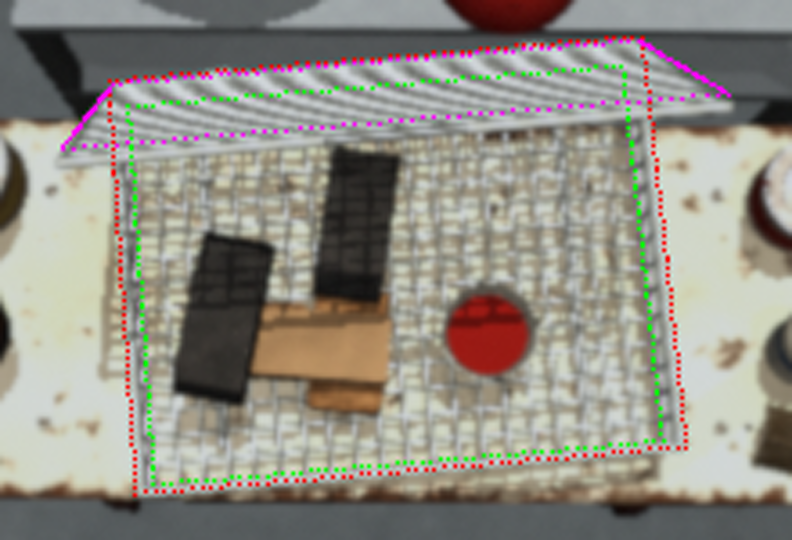

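View pics/o_scene0.png

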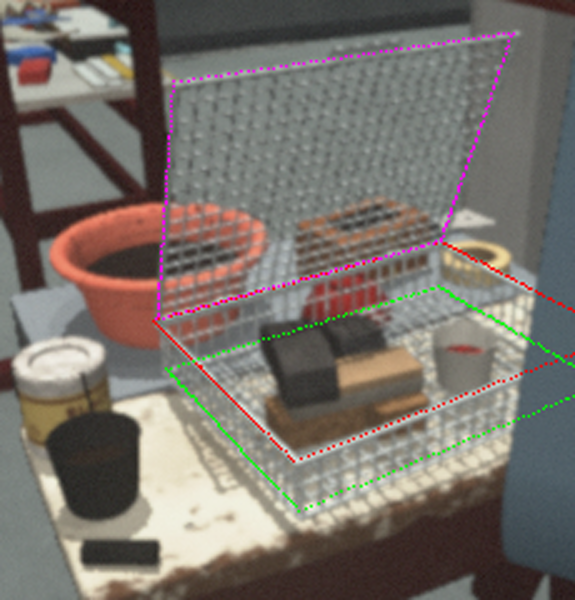

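View pics/o_w0.png

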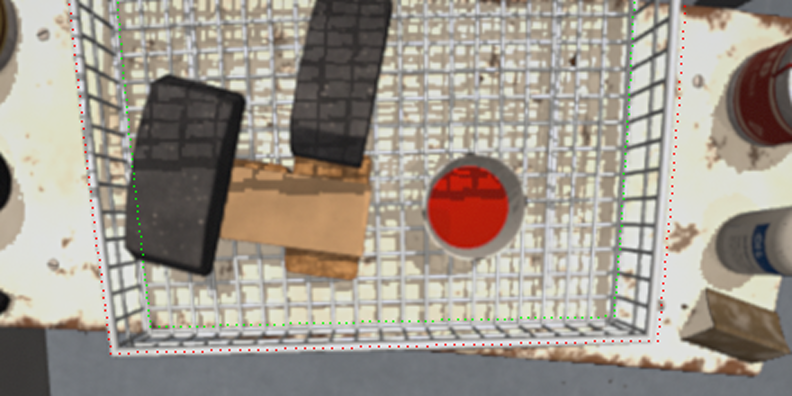

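The overlay fits in all three views: basket centre at (570,20), yaw 0.092. Next I'll zoom on rubber A in both views to find its height.

```bash
python3 - <<'E'
from h import *
d=load("w0"); s=load("scene0")
crop(d["img"],180,30,340,165,4,"z_w"); crop(s["img"],275,185,365,265,7,"z_s")
E
```

```text
(no output)
```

View pics/z_w.png

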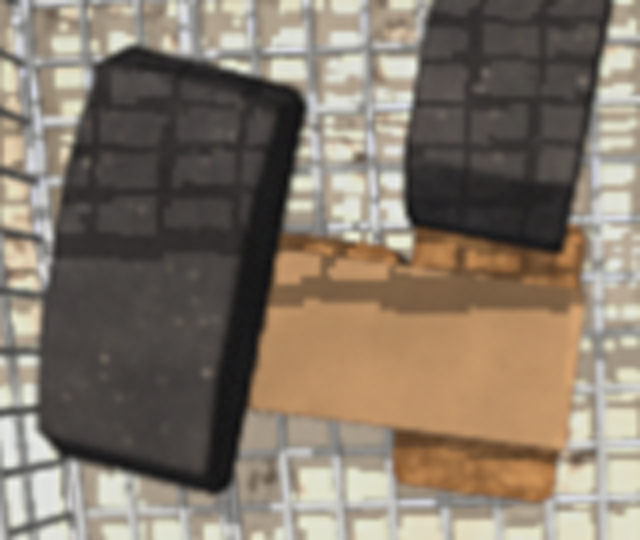

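View pics/z_s.png

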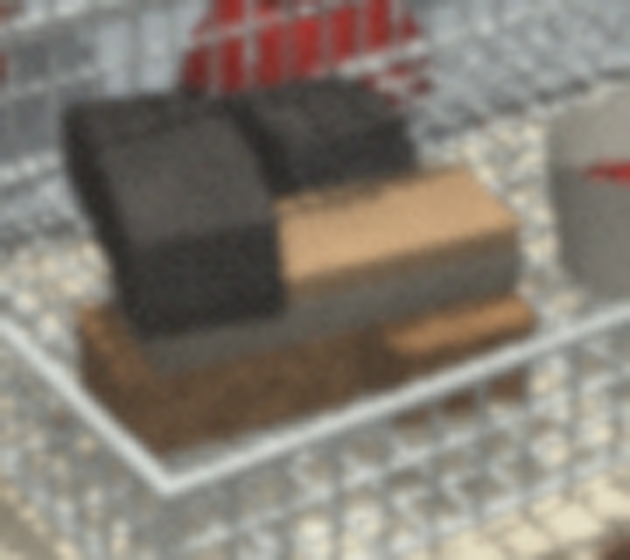

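```bash
cat >> h.py <<'E'
def tri(d1,p1,d2,p2):
    e1,r1=ray(d1,*p1); e2,r2=ray(d2,*p2); r1/=np.linalg.norm(r1); r2/=np.linalg.norm(r2)
    a=np.linalg.lstsq(np.c_[r1,-r2],e2-e1,rcond=None)[0]
    A=e1+a[0]*r1;B=e2+a[1]*r2; return (A+B)/2,np.linalg.norm(A-B)
E
python3 - <<'E'
from h import *
d=load("w0"); s=load("scene0")
W=lambda x,y:(180+x/4,30+y/4); S=lambda x,y:(275+x/7,185+y/7)
for n,a,b in [("A near R bot",(228,490),(283,310)),("A near L bot",(55,450),(135,335)),("A near R top",(207,478),(272,225)),("A near L top",(45,425),(122,250)),
 ("A far R",(302,100),(235,120)),("A far L",(100,65),(70,110)),("stone R near",(563,450),(518,235)),("stone R far",(583,290),(470,170)),("cork1 nearR",(550,500),(530,320)),("B nearR",(560,248),(415,140)),("B nearL",(408,215),(270,190))]:
    P,e=tri(d,W(*a),s,S(*b)); print(n,P.round(),round(e,1),"b",w2b(P).round())
E
```

```text
A near R bot [478. 114.  67.] 0.2 b [-83. 102.]
A near L bot [485. 159.  68.] 3.2 b [-72. 146.]
A near R top [484. 113.  91.] 1.5 b [-78. 101.]
A near L top [494. 155.  89.] 2.2 b [-63. 141.]
A far R [571.  89.  79.] 11.4 b [ 7. 69.]
A far L [577. 137.  91.] 2.2 b [ 17. 116.]
stone R near [493.  26.  58.] 0.7 b [-76.  13.]
stone R far [534.  21.  59.] 5.4 b [-36.   4.]
cork1 nearR [477.  29.  37.] 1.0 b [-91.  18.]
B nearR [545.  31.  67.] 1.8 b [-24.  13.]
B nearL [554.  74.  55.] 9.0 b [-11.  55.]
```

```bash
cat >> h.py <<'E'
def ori(a,tilt=0.3,flip=True):
    f=np.array([np.cos(a),np.sin(a),0]); z=np.cos(tilt)*np.array([0,0,-1.])+np.sin(tilt)*f
    x=f*np.cos(tilt)+np.array([0,0,1])*np.sin(tilt)
    if flip: x=-x
    return R.from_matrix(np.c_[x,np.cross(z,x),z]).as_euler("xyz")
def pick(p,a,z,op,zup=115,tilt=0.3,speed=200,ptp=True):
    robot.move_gripper(op)
    o=ori(a,tilt)
    (robot.move_ptp if ptp else robot.move_linear)([*p,max(zup,z+50)],o)
    hit=robot.move_linear([*p,z],speed=speed*.6,f_stop=15)
    robot.move_gripper(0.0); w=robot.current_gripper_width()
    robot.move_linear([*p,zup],speed=speed)
    print("pick hit",hit,"w",w*93,robot.current_gripper_width()*93,"t",robot.current_t())
def place(p,a,z,op,zup=95,tilt=0.3,speed=200):
    o=ori(a,tilt)
    robot.move_linear([*p,zup],o,speed=speed)
    hit=robot.move_linear([*p,z],speed=speed*.5,f_stop=12)
    zz=robot.current_tcp_pos()[2]
    robot.move_gripper(op)
    robot.move_linear([*p,zup],speed=speed)
    print("place hit",hit,"z",zz,"t",robot.current_t())
def view(name,p=(450,20,230)):
    robot.move_ptp(list(p),[np.pi,0,0.067])
    d=cam("wrist"); save(d,name); t=cam("top"); save(t,name+"t"); s=cam("scene"); save(s,name+"s")
    crop(d["img"],130,0,530,260,2,name); crop(t["img"],230,140,430,280,4,name+"t"); crop(s["img"],240,150,410,290,4.5,name+"s")
    print("t",robot.current_t())
E
python3 - <<'E'
from h import *
o=ori(-.19)
print(robot.inverse_kinematics([532,127,70],o),robot.inverse_kinematics([532,127,120],o))
for b in [(30,-118),(50,-35),(50,45),(0,122),(-70,40)]:
    p=b2w(*b); print(b,p,robot.inverse_kinematics([*p,14],ori(BY)),robot.inverse_kinematics([*p,115],ori(BY)))
E
```

```text
[ 0.08503509  0.27366139  1.98099242 -0.14213946  0.6023076  -1.19009276] [ 0.08503509  0.19933767  1.92481481 -0.12041293  0.73169681 -1.21768741]
(30, -118) [610.71382181 -94.74486792] [-0.42279056  0.45453014  1.87747331  0.27573565  0.56382869 -2.30097858] [-0.42279056  0.30959501  1.78520292  0.20538022  0.79440648 -2.21118576]
(50, -35) [623.00400878 -10.25847077] [-0.25588582  0.45703507  1.87276319  0.19808698  0.53743776 -2.07503788] [-0.25588582  0.3126504   1.78067232  0.14514885  0.77055192 -2.00879793]
(50, 45) [615.6543869   69.40320796] [-0.10194022  0.45139486  1.88336139  0.11589135  0.51501793 -1.85724407] [-0.10194022  0.30576624  1.79086288  0.0834731   0.75200486 -1.81730449]
(0, 122) [558.79182662 141.48406006] [ 0.04567959  0.39675236  1.98458268  0.03078113  0.46074913 -1.64262366] [ 0.04567959  0.2381776   1.88747524  0.02084063  0.71635021 -1.63076981]
(-70, 40) [496.62122017  53.39992021] [-0.17594272  0.29227076  2.1690675   0.20338922  0.39774287 -2.01519941] [-0.17594272  0.10376938  2.05945365  0.12289644  0.69219187 -1.92210693]
```

```bash
python3 - <<'E'
from h import *
pick((532,127),-.19,70,0.75,zup=125)
place(b2w(30,-118),BY,17.5,0.62)
robot.move_linear([*b2w(-20,-118),120],speed=250)
view("v1")
E
```

```text
pick hit False w 43.66588097601332 43.76784645766903 t 6.1167
place hit True z 17.67819216671739 t 9.2333
t 12.7583
```

View pics/v1.png

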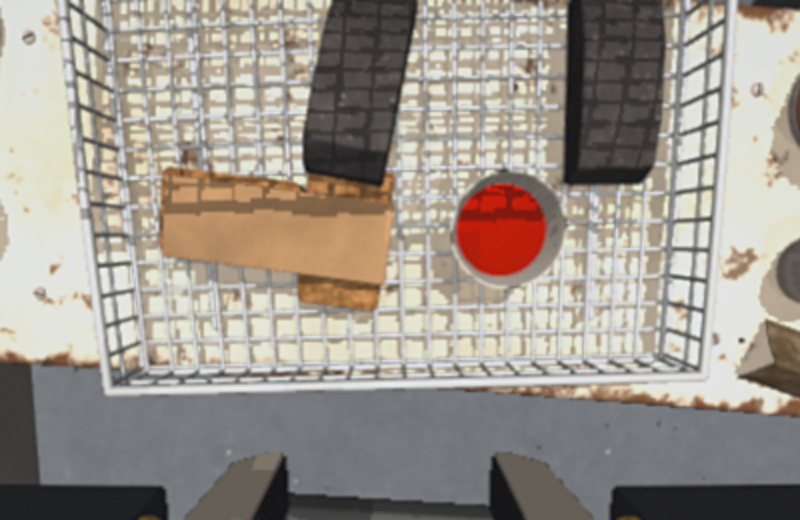

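View pics/v1s.png

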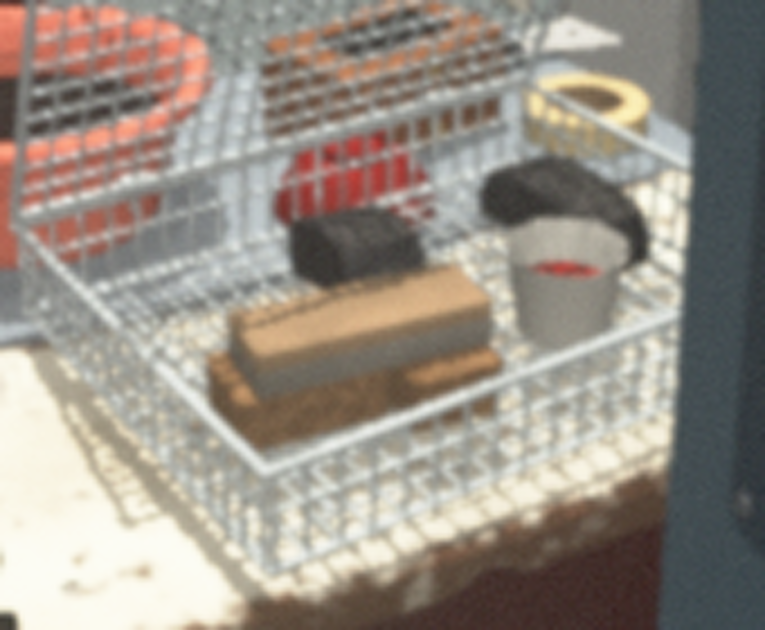

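View pics/v1t.png

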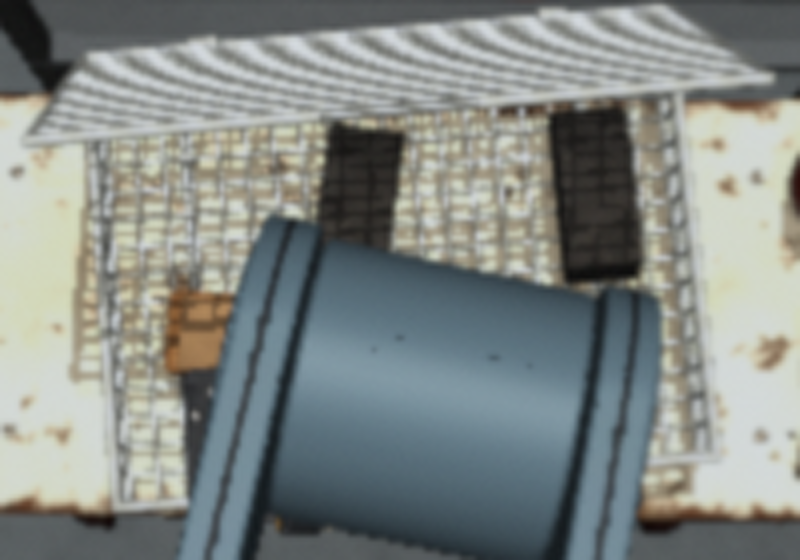

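Rubber A now lies flat at back right. The whetstone is fully visible, with corners near (163,190), (160,250), (385,285) and (393,213) in the crop, lying across both corks.

```bash
python3 - <<'E'
from h import *
d=load("v1"); s=load("v1s"); crop(d["img"],195,70,340,165,5.4,"v1z")
for n,z,pts in [("stone",62,[(163,195),(160,250),(385,285),(393,213)]),("cork2 far",38,[(167,168),(303,186)]),("cork1",38,[(298,300),(376,311),(393,177),(310,177)]),("rubA",12,[(567,182)]),("rubA R",40,[(648,182)])]:
    for u,v in pts:
        w=onplane(d,130+u/2,v/2,z); print(n,w.round(),w2b(w).round())
o=[ori(1.45),ori(-1.7)]
for q in o: print(robot.inverse_kinematics([510,80,45],q),robot.inverse_kinematics([510,80,115],q))
E
```

```text
stone [532. 143.] [-26. 126.]
stone [504. 145.] [-54. 131.]
stone [493.  24.] [-76.  12.]
stone [531.  23.] [-39.   6.]
cork2 far [548. 150.] [-10. 131.]
cork2 far [543.  73.] [-22.  56.]
cork1 [480.  74.] [-85.  62.]
cork1 [476.  29.] [-92.  17.]
cork1 [551.  24.] [-19.   6.]
cork1 [548.  70.] [-17.  52.]
rubA [558. -79.] [-21. -98.]
rubA R [ 559. -117.] [ -24. -136.]
[-0.28003467  0.38330166  1.8925042   0.36747231  0.94787679  2.7541214 ] [-0.28003467  0.28402118  1.82263533  0.33235608  1.10684493  2.82180072]
[ 0.1432268   0.46683729  1.74662425 -0.33698147  1.03687853  0.46094428] [ 0.1432268   0.37832952  1.68039882 -0.31243868  1.18356663  0.4058848 ]
```

View pics/v1z.png

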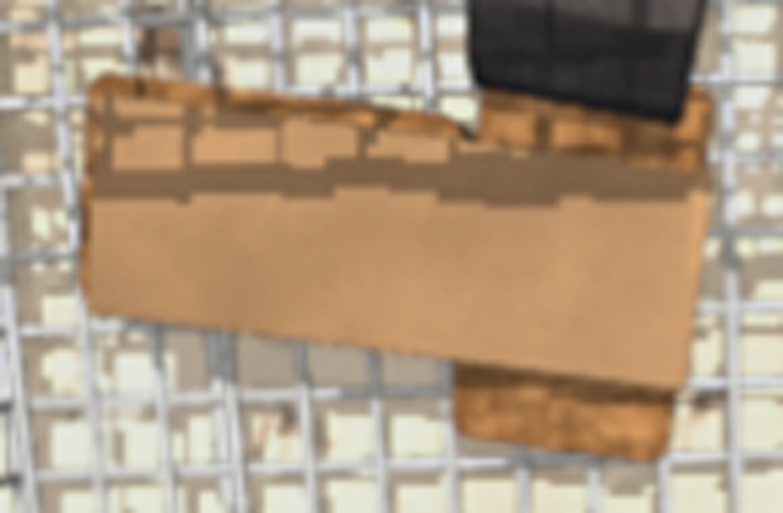

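```bash
python3 - <<'E'
from h import *
T=0.36; a=-1.66; o=ori(a,T); c=np.array([519.5,82.6])
robot.move_gripper(0.72)
robot.move_ptp([c[0]-40,c[1],130],o)
robot.move_linear([*c,92],speed=200)
print(robot.move_linear([*c,43],speed=100,f_stop=15),robot.current_tcp_pos())
robot.move_gripper(0.0); print(robot.current_gripper_width()*93)
robot.move_linear([*c,88],speed=150)
robot.move_linear([c[0]-50,c[1],95],speed=200)
robot.move_ptp([*b2w(-40,112),95],ori(BY,T))
print(robot.current_gripper_width()*93,robot.current_t())
s=cam("scene"); crop(s["img"],240,130,410,290,4.5,"v2s")
robot.move_linear([*b2w(58,115),76],speed=180)
print(robot.move_linear([*b2w(58,115),16],speed=90,f_stop=12),robot.current_tcp_pos())
robot.move_gripper(0.56)
robot.move_linear([*b2w(58,115),78],speed=200)
robot.move_linear([*b2w(-40,100),110],speed=250)
view("v2",)
E
```

```text
False [519.59915657  82.66667072  43.41056575]
41.75294199722617
41.430576551424096 18.3333
True [618.85401762 139.72771704  16.29867952]
t 24.0
```

View pics/v2.png

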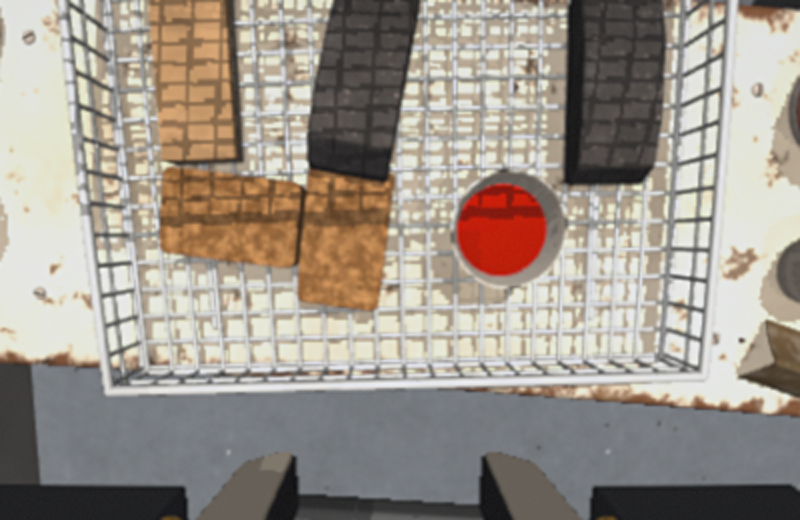

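View pics/v2s.png

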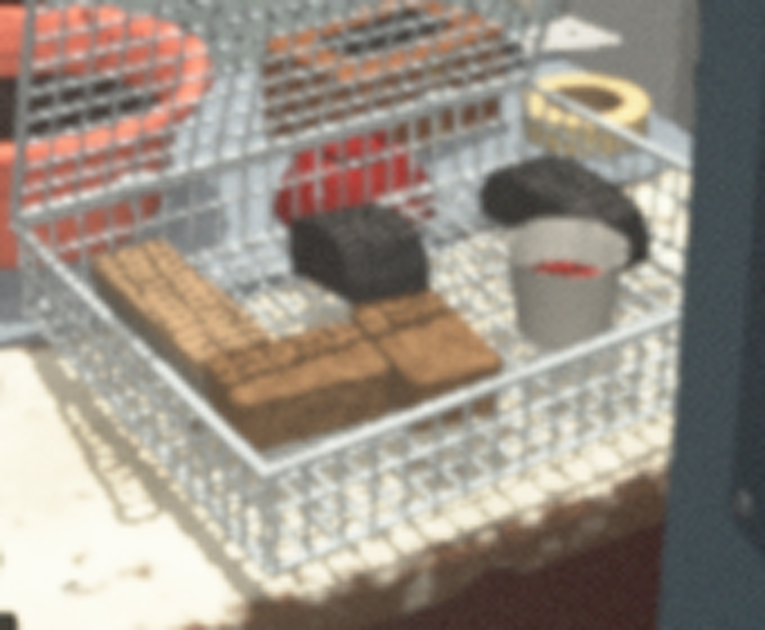

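```bash
python3 - <<'E'
from h import *
d=load("v2"); crop(d["img"],195,60,340,165,5.4,"v2z")
for n,z,pts in [("cork2",38,[(167,168),(303,183),(297,267),(162,252)]),("cork1",38,[(298,303),(376,311),(393,177),(310,177)]),("rubB z40",40,[(310,165),(387,180)]),("rubB z12",12,[(310,165),(387,180)]),("stone",12,[(240,160)]),("stone",34,[(162,160),(237,160)]),("cup",48,[(453,225),(567,225)])]:
    P=[]
    for u,v in pts:
        w=onplane(d,130+u/2,v/2,z); P.append(w); print(n,w.round(),w2b(w).round())
    if len(P)==4: print(cv2.minAreaRect(np.array(P,np.float32)), np.mean(P,0), w2b(np.mean(P,0)))
E
```

```text
cork2 [548. 150.] [-10. 131.]
cork2 [545.  74.] [-20.  56.]
cork2 [498.  75.] [-66.  62.]
cork2 [502. 153.] [-55. 138.]
((523.333740234375, 112.98292541503906), (77.57714080810547, 46.14836883544922), 87.29126739501953) [523.31681782 112.85873314] [-37.95480104  96.7548288 ]
cork1 [478.  74.] [-87.  62.]
cork1 [476.  29.] [-92.  17.]
cork1 [551.  24.] [-19.   6.]
cork1 [548.  70.] [-17.  52.]
((514.50048828125, 49.11628341674805), (45.494285583496094, 75.68170166015625), 86.64300537109375) [513.35281032  49.25641134] [-53.7198333   34.33687832]
rubB z40 [554.  70.] [-11.  51.]
rubB z40 [549.  27.] [-20.   9.]
rubB z12 [557.  74.] [-8. 55.]
rubB z12 [551.  28.] [-18.   9.]
stone [557. 115.] [-4. 96.]
stone [553. 154.] [ -5. 135.]
stone [555. 112.] [-7. 93.]
cup [527. -10.] [-45. -26.]
cup [532. -72.] [-46. -89.]
```

View pics/v2z.png

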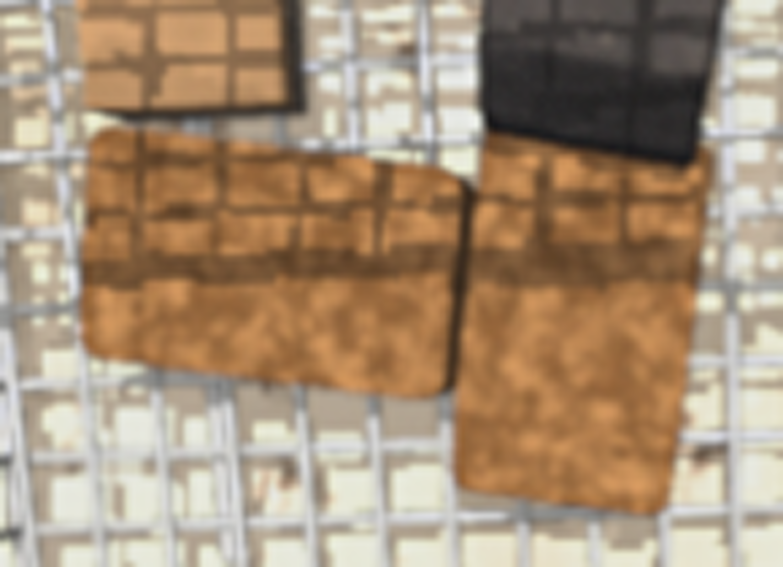

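```bash
python3 - <<'E'
from h import *
a=-1.62; o=ori(a,0.0); c=np.array([523.3,112.9])-21*np.array([.05,.999])
robot.move_gripper(0.69)
robot.move_ptp([c[0]-25,c[1],110],o)
robot.move_linear([*c,75],speed=200)
print(robot.move_linear([*c,14],speed=90,f_stop=12),robot.current_tcp_pos())
robot.move_gripper(0.0); print(robot.current_gripper_width()*93)
robot.move_linear([*c,22],speed=80)
p=b2w(-64,87)
robot.move_linear([*p,22],ori(BY-np.pi/2,0),speed=100)
print(robot.move_linear([*p,14.7],speed=60,f_stop=10),robot.current_tcp_pos(),robot.current_gripper_width()*93)
robot.move_gripper(0.62)
robot.move_linear([*p,90],speed=200)
print(robot.current_t())
w=cam("wrist","v3w0")
E
```

```text
False [522.65863377  91.91974113  14.49189522]
47.84442906266587
False [499.0341451  100.54024346  14.38795743] 47.757185238673614
29.1417
```

View pics/v3w0.png

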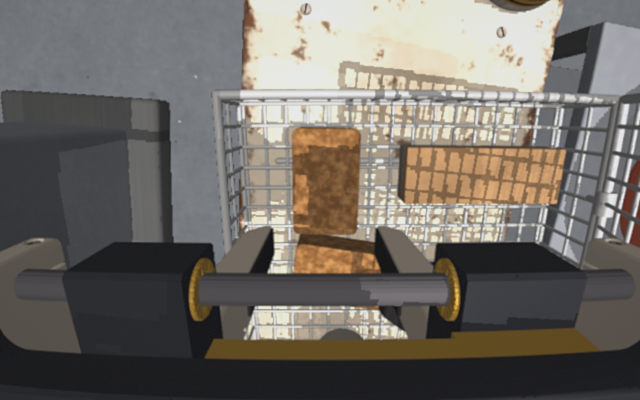

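Cork2 is now placed at front left. Cork1 is blocked by its neighbours, so I'll look at rubber B from the side to judge its lean.

```bash
python3 - <<'E'
from h import *
robot.move_linear([500,-70,100],speed=300)
w=cam("wrist"); save(w,"v4"); crop(w["img"],180,30,580,270,2,"v4"); s=cam("scene"); save(s,"v4s"); crop(s["img"],240,150,410,290,4.5,"v4s")
print(robot.current_t(),w["eye"],w2b(w["eye"]))
E
```

```text
30.0083 [492.90790378  -2.87461227 265.29871594] [-78.8675694 -15.6954032]
```

View pics/v4.png

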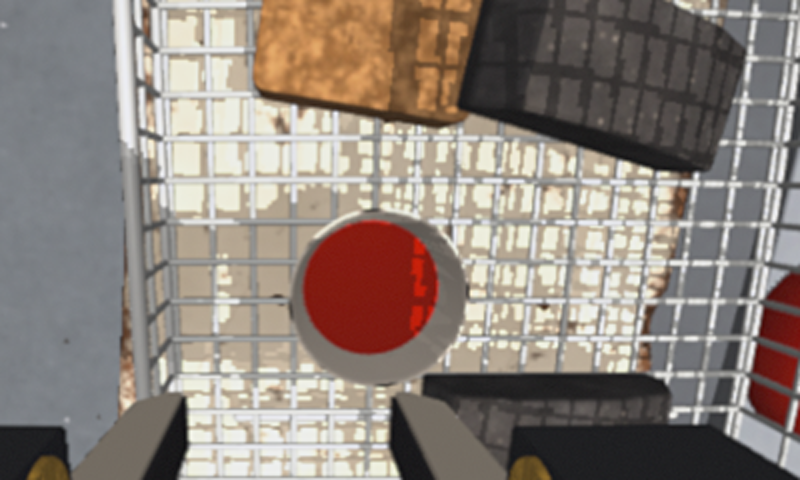

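View pics/v4s.png

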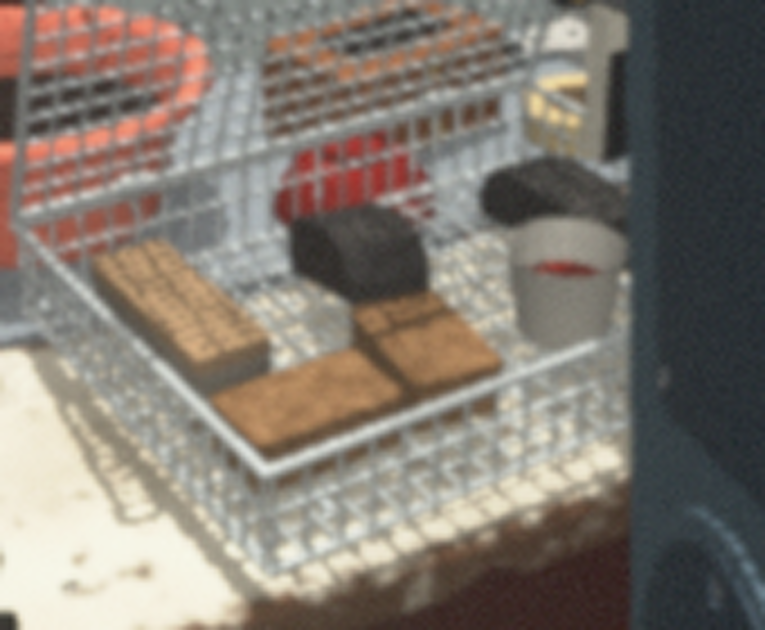

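```bash
python3 - <<'E'
from h import *
d=load("v4"); f=onplane(d,180+693/2,30+171/2,10); f2=onplane(d,180+745/2,30+52/2,10)
for z in (10,38):
    n=onplane(d,180+463/2,30+107/2,z); print(z,n,w2b(n),np.hypot(np.linalg.norm(f-n),z-10),np.arctan2(*(f-n)[::-1]))
print("far",f,w2b(f),"farL?",f2,w2b(f2))
for u,v in [(258,90),(465,122),(470,122)]: print("cork1",onplane(d,180+u/2,30+v/2,38),w2b(onplane(d,180+u/2,30+v/2,38)))
for u,v in [(425,375),(668,380)]: print("rubA top",w2b(onplane(d,180+u/2,30+v/2,14)))
E
```

```text
10 [558.5739425   32.44526175] [-10.23438692  13.44234557] 99.97475746714626 -0.1429572454342082
38 [551.37199055  28.57153889] [-17.76176168  10.24665004] 110.27607372173196 -0.09737445087374233
far [657.52885784  18.20177688] [86.99349366 -9.83191852] farL? [669.19293262  66.37239074] [103.03368836  37.0633993 ]
cork1 [479.37160498  27.34624958] [-89.57022414  15.64123762]
cork1 [552.8225839   23.62590696] [-16.77165947   5.18866686]
cork1 [554.59187474  23.80778495] [-14.99314181   5.20723045]
rubA top [-20.84870149 -95.69128779]
rubA top [ 86.43671411 -98.4016537 ]
```

```bash
python3 - <<'E'
from h import *
a=load("v2");b=load("v4")
for n,p,q in [("near R bot",(690,163),(463,107)),("cork far R",(712,152),(468,122)),("cork nearR",(663,512),(258,90))]:
    P,e=tri(a,(195+p[0]/5.4,60+p[1]/5.4),b,(180+q[0]/2,30+q[1]/2)); print(n,P,w2b(P),e)
E
```

```text
near R bot [548.29756382  27.57725548  48.55324689] [-20.9145317    9.53901989] 1.1760478101583434
cork far R [550.83505866  23.21164586  47.7440588 ] [-18.78883771   4.95875216] 1.5080911294643844
cork nearR [477.77462816  28.71611931  31.8331318 ] [-91.03459702  17.15202885] 2.6785671854455546
```

```bash
python3 - <<'E'
from h import *
o=ori(BY-np.pi/2,0)
robot.move_gripper(0.66)
p=b2w(-64,87); q=b2w(-64,99)
robot.move_linear([*p,75],o,speed=300)
print(robot.move_linear([*p,14.5],speed=120,f_stop=10))
robot.move_gripper(0); print(robot.current_gripper_width()*93)
robot.move_linear([*p,20],speed=80); robot.move_linear([*q,20],speed=60); print(robot.move_linear([*q,14.6],speed=60,f_stop=10))
robot.move_gripper(0.63); robot.move_linear([*q,85],speed=250)
c=np.array([541,47.7]); robot.move_gripper(0.67)
robot.move_ptp([*(c-[20,0]),95],ori(-.06,0))
robot.move_linear([*c,75],speed=200)
print(robot.move_linear([*c,14.5],speed=90,f_stop=10),robot.current_tcp_pos())
robot.move_gripper(0); print(robot.current_gripper_width()*93)
e=b2w(-47.5,25)
robot.move_linear([*e,15],ori(0.03,0),speed=40)
robot.move_gripper(0.58)
robot.move_linear([*e,90],speed=200)
print(robot.current_t())
robot.move_linear([490,-70,110],ori(BY-np.pi/2,0),speed=250)
w=cam("wrist"); save(w,"v5"); crop(w["img"],180,0,580,270,2,"v5"); s=cam("scene"); save(s,"v5s"); crop(s["img"],240,150,410,290,4.5,"v5s")
print(robot.current_t())
E
```

```text
False
47.534725877957186
False
False [541.38750107  47.65914664  14.94653836]
47.63678171480527
38.6333
40.3917
```

View pics/v5.png

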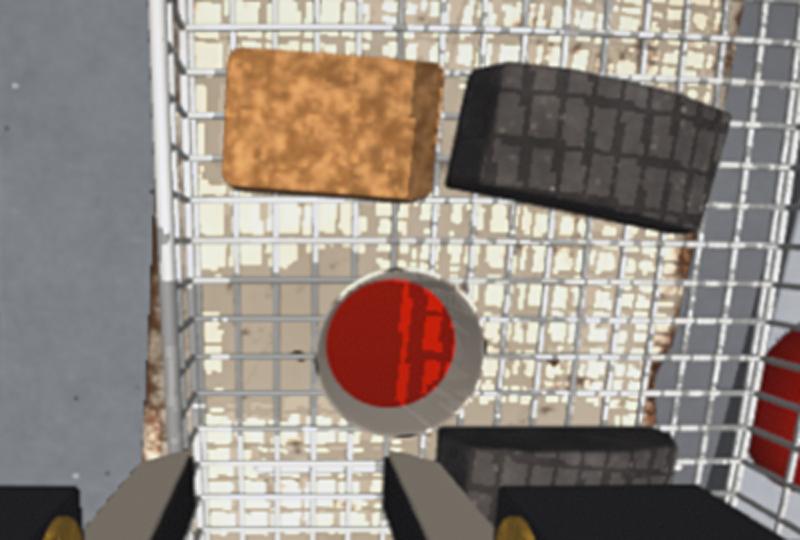

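View pics/v5s.png

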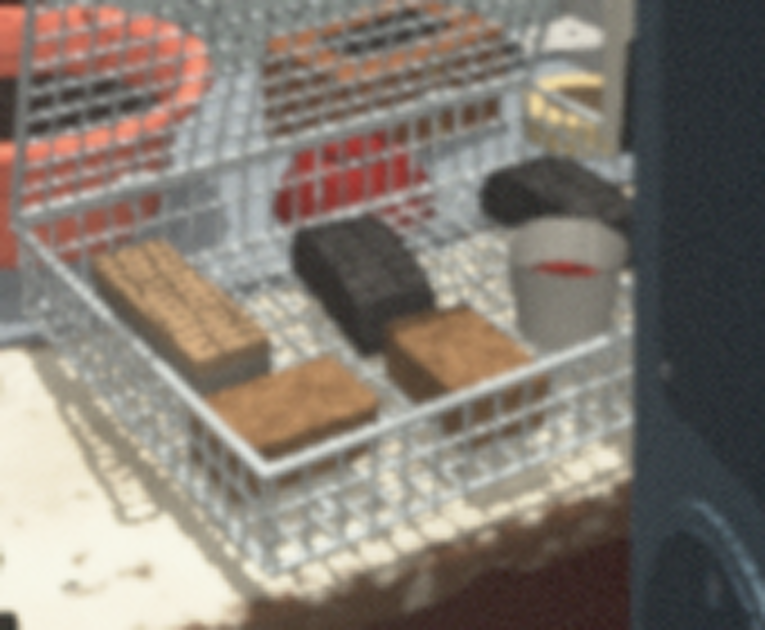

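```bash
python3 - <<'E'
from h import *
d=load("v5"); f=lambda u,v,z:w2b(onplane(d,180+u/2,v/2,z)).round(1)
print("cork1 top",[f(u,v,38) for u,v in [(232,50),(443,65),(412,200),(222,186)]],"base far R",f(430,198,10))
print("rubB base R",f(447,187,10),f(690,233,10),"nearL top",f(480,68,36))
s=load("v5s"); g=lambda u,v,z:w2b(onplane(s,240+u/4.5,150+v/4.5,z)).round(1)
print("cork2 top",[g(u,v,38) for u,v in [(325,357),(377,408),(265,450),(210,400)]]) 
print("stone top near",[g(u,v,34) for u,v in [(205,365),(268,343)]])
print("rubB near",g(375,352,10),"cork1 L top",[g(u,v,38) for u,v in [(387,318),(387,345),(460,308),(460,392)]])
E
```

```text
cork1 top [array([-108.4,   51.1]), array([-33.3,  46.6]), array([-42.6,  -0.2]), array([-112.8,    4.6])] base far R [-29.7   2.4]
rubB base R [-22.9   6.9] [ 83.5 -10. ] nearL top [-19.4  46.3]
cork2 top [array([-42.3,  84.2]), array([-91.3,  87.3]), array([-91.1, 145.8]), array([-43.9, 147.2])]
stone top near [array([-11.3, 132.3]), array([-11. ,  97.3])]
rubB near [-15.2  37.5] cork1 L top [array([-29.1,  39.7]), array([-49.7,  53.7]), array([-41.3,   4. ]), array([-101.7,   48.3])]
```

```bash
python3 - <<'E'
from h import *
robot.move_linear([470,-40,150],speed=300)
view("v6",(450,20,250))
robot.move_gripper(0.0)
o=ori(BY,0,False)
for th,dx in [(1.21,40),(1.21,0),(.8,0),(.4,0),(0,0)]:
    r=240; x=128-r*np.cos(th)+5*np.sin(th)+7.5+dx; z=64+r*np.sin(th)+5*np.cos(th)
    print(th,x,z,robot.inverse_kinematics([*b2w(x,0),z],o))
print(robot.inverse_kinematics([*b2w(100,0),400],o),robot.inverse_kinematics([*b2w(-60,0),400],o))
print(robot.current_qpos(),robot.current_t())
E
```

```text
t 42.3917
1.21 95.45342371512763 290.3129373789093 [-1.23994767e-01  4.42595022e-01  1.09829303e+00 -4.44089210e-16
  1.60070461e+00  1.35480156e+00]
1.21 55.453423715127634 290.3129373789093 [-1.37898402e-01  3.64419851e-01  1.21491985e+00 -4.44089210e-16
  1.56225295e+00  1.34089792e+00]
0.8 -28.122829788822088 239.6489953626213 [-1.73650480e-01  2.31387367e-01  1.51910454e+00 -4.44089210e-16
  1.39110075e+00  1.30514585e+00]
0.4 -83.60754684914916 162.06570712409055 [-2.04269096e-01  1.93672148e-01  1.76600451e+00 -4.44089210e-16
  1.18191600e+00  1.27452723e+00]
0 -104.5 69.0 [-2.17721380e-01  2.74229695e-01  1.92888447e+00 -4.44089210e-16
  9.38478489e-01  1.26107495e+00]
[-1.22520405e-01  4.57181120e-01  8.19996061e-01 -4.44089210e-16
  1.86441547e+00  1.35627592e+00] [-1.90415357e-01  1.28389035e-01  1.26674828e+00 -4.44089210e-16
  1.74645534e+00  1.28838097e+00]
[-2.04135008e-01  5.49624825e-02  1.70308003e+00 -7.96491585e-06
  1.38353569e+00  1.29968122e+00] 43.3583
```

View pics/v6.png

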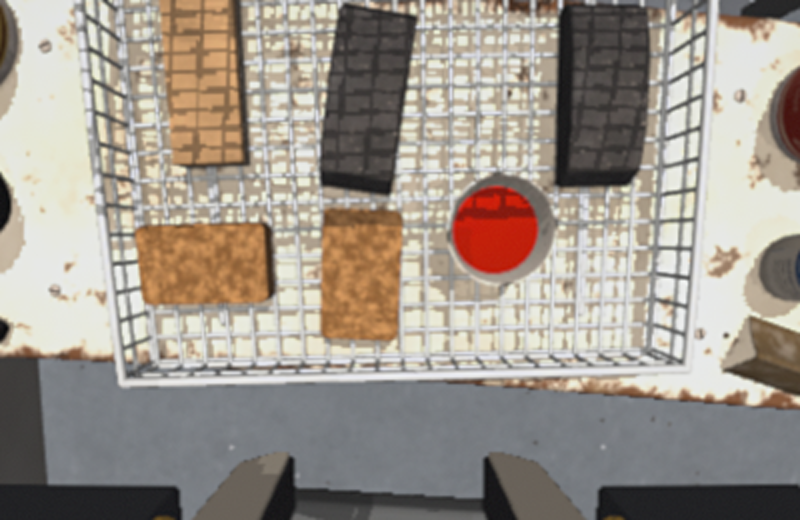

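All five blocks lie flat and apart from each other, and the cup is in its place. Next, the lid.

```bash
python3 - <<'E'
from h import *
o=ori(BY,0,False)
def tip(th,r=240,dx=0):
    return [*b2w(128-r*np.cos(th)+5*np.sin(th)+7.5+dx,0),64+r*np.sin(th)+5*np.cos(th)]
robot.move_linear([*b2w(-60,0),410],o,speed=300)
robot.move_linear([*b2w(105,0),400],speed=300)
p=tip(1.21,dx=45); print(robot.move_linear(p,speed=200,f_stop=12))
print(robot.move_linear(tip(1.21,dx=4),speed=120,f_stop=12),robot.current_t())
for th in np.linspace(1.12,0.12,10):
    h=robot.move_linear(tip(th),speed=110,f_stop=30)
    print(round(th,2),h,robot.current_contact_force().round(1))
    if h: break
print(robot.current_t(),robot.current_tcp_pos())
s=cam("scene"); crop(s["img"],200,70,420,290,2.7,"l1")
E
```

```text
False
False 45.9667
1.12 False [-0.4  0.6 -0.5]
1.01 False [ 0.3 -0.3  0.4]
0.9 False [0.3 0.4 0.2]
0.79 False [-0.  -0.8 -0.4]
0.68 False [ 0.5 -0.7  0.3]
0.56 False [-0.6  0.5  0.2]
0.45 False [-0.7  0.1 -0.9]
0.34 False [ 0.3 -0.2 -0.2]
0.23 False [ 0.1 -0.1  0. ]
0.12 False [-0.5 -1.1 -0.2]
49.875 [468.54211723  10.59790399  98.10992786]
```

View pics/l1.png

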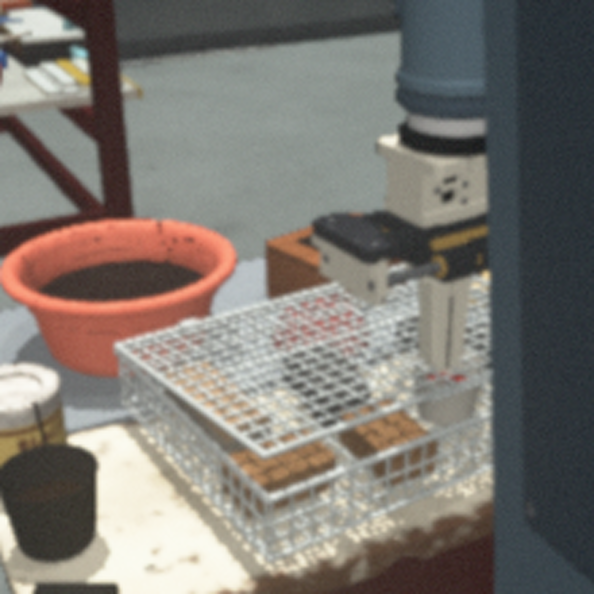

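The lid has followed the fingers and is nearly shut. I'll press it gently the rest of the way.

```bash
python3 - <<'E'
from h import *
p=b2w(-106,0)
h=robot.move_linear([*p,55],speed=40,f_stop=16)
print(h,robot.current_tcp_pos(),robot.current_contact_force()); robot.sleep(0.3)
print(robot.current_contact_force(),robot.current_tcp_pos())
robot.move_linear([*p,200],speed=250); robot.move_linear([380,20,230],speed=250)
d=cam("wrist"); save(d,"e"); t=cam("top"); save(t,"et"); s=cam("scene"); save(s,"es")
crop(d["img"],130,0,530,260,2,"e"); crop(s["img"],200,120,420,290,3.4,"es")
print(robot.current_t())
E
```

```text
True [465.64036994  10.39553958  67.68309052] [-3.14932482  0.55783293  9.62695101]
[-1.83165799  0.12950332  9.16336038] [465.63309657  10.36532007  67.68302558]
52.325
```

View pics/e.png

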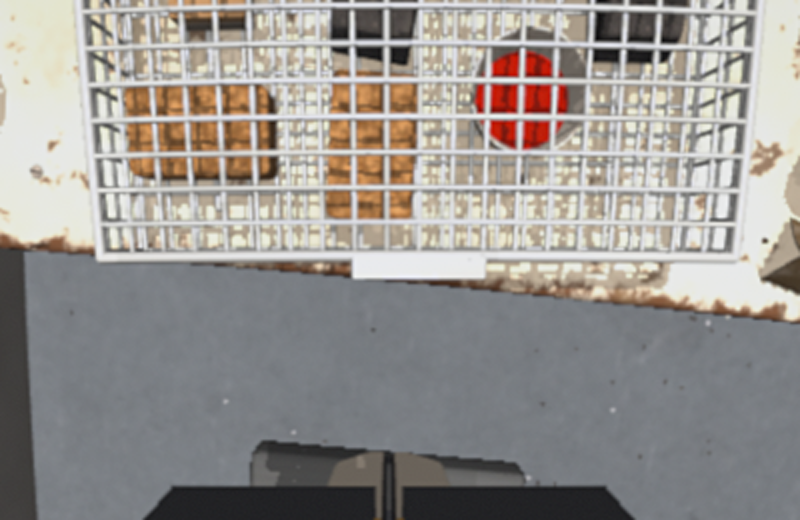

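View pics/es.png

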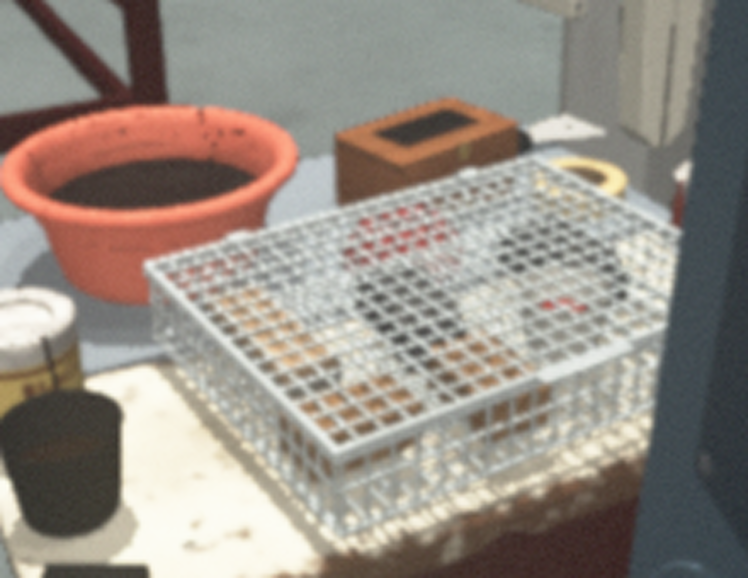

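```bash
python3 - <<'E'
from h import *
robot.hand_in()
print(robot.current_t())
E
```

```text
the job is handed in; nothing more can be done
the job is handed in; nothing more can be done
```

I spread all five blocks flat over the basket floor and shut the lid gently. I handed the job in at about 52 s of the 72 s allowed; no verdict is reported.

- **Blocks:** I moved rubber A to the back right, the whetstone to the back left and one cork to the front left. I drew the other cork forward, so rubber B, which was leaning on it, settled flat where it lay.
- **Spacing:** The last picture with the lid open showed the five blocks flat and apart from each other, with the cup standing in its place. The tightest gap is between that second cork and rubber B, about 7–10 mm, with their centres about 100 mm apart. I left it because both distances met the limits.
- **Lid:** I guided it down along its arc at about 0.5 rad/s, with force readings near zero. The final press stopped at 67.7 mm with a steady 9 N, more than the roughly 4 N the hinge needs, so I take it as fully shut. I had no direct reading of the lid angle.
- **After shutting:** The pictures show the lid lying on the rim. The blocks and cup looked undisturbed, though the wrist picture cut off the back row and the scene view shows it only through the lid.
- **Measurements that disagreed:** My early readings of rubber B's tilt conflicted: its length suggested it was flat, while comparing two views showed it leaning. I treated it as leaning, and it dropped flat once the cork was drawn away.
- **Not measured:** I did not measure the things on the stool again. The arm stayed away from them, and those visible in the last views looked unmoved.

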